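# Pinch open the lunch box catch and fold the lid back

### The arm

A 6-joint arm with a two-finger parallel gripper is mounted at the origin on the work surface. World frame = base frame: x ahead of the robot, y to its left, z up, the work surface at z = 0. Lengths are in m, angles in rad, forces in N, time in s.
With the tool pointing down it reaches from about 0.25 to 0.775 m from the base axis. Payload 4 kg.
Tool frame: the origin (TCP) lies midway between the tips of the shut fingers; the grasp point (between the pads) lies 19 mm behind it; z points along the fingers, y is the line along which they close (so a half turn about z gives the same grasp; the last joint's range is limited). The gripper opens to 94 mm and grips with 3 to 60 N. Pads are 16 mm wide; open, the fingers measure 119 mm over their backs; the gripper's body (75 mm by 177 mm) begins 78 mm behind the grasp point.
Start: joints at [1.115, 0.087, 1.371, -0, 1.684, -0.103], TCP at [0.19, 0.516, 0.206] pointing down, gripper open.
Joint ranges: [-3.1, 3.1], [-0.76, 2.03], [0.27, 2.55], [-1.08, 4.22], [0.17, 2.65], [-2.57, 2.57]. Speed limits (rad/s): [2.79, 2.79, 3.14, 3.14, 3.14, 3.14].

### API

Orientations are given as [roll, pitch, yaw] about the fixed x, y, z axes, in that order (R = Rz(yaw) Ry(pitch) Rx(roll)).
In Python, from bench import get_obs, snapshot, close_job gives the robot as it stands. The module is installed in compiled form; this text tells all that it offers.
- The arm moves only by the tool drive_tool, never from a script. Its argument "commands" is a list of rows, each a list of 6 numbers: the shift along the tool's x, y, z in units of 0.04 m (1.0 is 0.04 m), then the turn, a rotation vector about the tool's x, y, z in units of 0.1 rad (1.0 is 0.1 rad). In form: [[dx, dy, dz, wx, wy, wz], ...]. A call has 1 to 20 rows; each row shifts and turns the commanded pose from where the row before left it, along the tool's axes as they then stand; what a row does not reach is not made up. A row lasts 1/8 s, in which the tool goes at most 62.5 mm and 10.7 degrees, less where a joint would pass 70% of its speed; a pose out of reach is approached as far as the arm can. A call with a number of a shift or a turn outside -1 to 1 is refused whole. A call with a gripper value outside its range is refused whole. "gripper" is the closure, from 0 (fully open) to 1 (shut), set as the call begins (left out, the last holds). The fingers move at their own pace and stop on an object; the grip force is fixed at half the most. Time passes only in rows, so rows that do not move let the fingers close. It gives the time, the measured TCP pose, the force, the opening and the grip force at its end, in the units of the state.
- get_obs(): the state, without advancing time (a new reading comes with each control period).
- snapshot(name): name is "side" or "top" or "wrist"; returns a dict with "image" (400x640x3 uint8, blue, green, red), "range_z" (400x640 float32, m along the optical axis (not along the pixel's ray), 0 where there is no reading), "fx", "fy", "cx", "cy" (pixels), "rvec" (rotation vector, rad) and "tvec" (3), from world to camera coordinates, as OpenCV has them. Camera axes: x right, y down, z forward; pixel columns grow to the right and rows downward; lengths in m; the calibration is good to about 2 mm. A picture is of the moment at which its call begins.
- close_job(): hands the job in; it is judged then, once.
The state is a dict: "time": time; "joint_positions": joint angles; "qvel": joint speeds; "joint_torque": joint torques, N m; "tool_pos": TCP position; "ee_rot": TCP orientation; "wrist_force": force on the tool from outside, world axes, zero at the start; "wrist_torque": the same for the moment, N m; "width": finger opening in m; "finger_force": force on a finger pad.
Only numpy, scipy, OpenCV 4.12 (cv2) and the standard library are available. Lean on these libraries where they do the work, as an engineer would, in place of code of your own. Each camera call takes 0.05 s, during which the arm holds its last target. There are 200 camera calls.

### The job

Open the lunch box for the child: gently pinch the two buttons of its front catch together, evenly and no harder than their springs need, so that the lid springs ajar. Let the catch go, then swing the lid right over until it stays fully open. Leave the box's drawer shut, and do not shift or tip the egg cup, the straw cup or the spoon.

Things in the scene. Friction and masses are not known exactly. Their poses are not given: they have to be found in the camera images.
- lunch_box: pale plastic two-tier toddler lunch box, 130 mm deep (x), rim 80 mm up. Lower tier (drawer, 192 mm wide, 40 mm high) is stuck to the high chair's tray by suction feet; origin: middle of its underside; z up, x towards the hinge. Lidded upper tier, 170 mm wide, stacked on it with play: it sits tight anywhere up to 9 mm off-centre in y, not measured. Catch and drawer front face -x
- catch (a point): nominal point midway between the catch's two buttons (x -84, y 0, z 66 mm in the box's frame, axes as the box); truly up to 9 mm off in y, with the upper tier. Fixed housing 30 mm wide (y) jutting 30 mm from the front wall, top 78 mm up; a button on either side, 22 mm (x) by 22 mm (z), outer faces 50 mm apart at rest, squeezed together along y. It does not yield sideways. Air all round
- button_left (a joint): button on the +y side of the catch, m: 0 fully out, grows as it is pressed in (towards -y), 0.008 at its stop. Child-resistant spring: 12 N at rest, 24 N at the stop; the plastic catch must not be clamped with more than about 35 N a side. Its bolt clears the lid's hook beyond 0.0065; both must be clear at once for the lid to come free
- button_right (a joint): the same, mirrored: on the -y side, pressed towards +y
- lid (a joint): lid angle, rad: 0 shut; once free a hinge spring lifts it to 0.26, where it rests; 1.92 fully open on its stop. It takes about 0.1 N m to swing, falls back to 0.26 if let go before upright, and past upright (1.6) sinks slowly to the stop by itself
- hinge (a point): middle of the lid's hinge axis, which lies along the box's y, at x 65, z 82 mm in the box's frame; axes as the box. Lid 174 mm wide, 13 mm thick, its underside level with the axis when shut; its front edge 132 mm from the axis. Two hooks hang 24 mm below a 32 mm wide, 13 mm long tongue at the middle of the front edge; to either side the edge and underside are plain
- drawer (a joint): drawer in the lower tier, m: 0 shut, grows as it slides out to the front; front 29 mm high, below the catch
- egg_cup_mid (a point): white ceramic egg cup with an egg in it, 50 mm across, 85 mm high; point on its axis 40 mm above the tray; stands beside the box
- straw_cup_mid (a point): stainless straw cup with grey lid, 72 mm across, 114 mm high, straw to 147 mm; point on its axis 50 mm above the tray; stands beside the box
- spoon: pale pink silicone spoon 140 mm long, lying on the tray to the -y side of the box, along its x

How it is judged:
On the way, in this order (a step that is already met when the one before it is completed fails the run):
1. both buttons are pressed in together, far enough to free the catch (value of joint each of button_left, button_right above 0.0062 m), for 0.05 s.
2. the lid stands ajar and both buttons have been let out again (value of joint lid above 0.15 rad and value of joint each of button_left, button_right below 0.0015 m), for 0.1 s.
At the end, for the whole second after the job is handed in: The lid rests fully open (beyond 1.8 rad of 1.92) and still, both catch buttons are out again (within 1.5 mm), the drawer is shut (within 12 mm), and egg cup, straw cup and spoon are within 20 mm of where they were, the cups upright (within 0.15 rad) (value of joint lid above 1.8 rad and velocity of joint lid between -0.1 and 0.1 rad/s and value of joint each of button_left, button_right below 0.0015 m and value of joint drawer below 0.012 m and distance of each of egg_cup_mid, straw_cup_mid, spoon from where it was at the start of the episode below 0.02 m and angle between each of egg_cup_mid, straw_cup_mid's own z axis and vertical below 0.15 rad); the robot touches nothing.
It fails at once if the egg cup or the straw cup is tipped (angle between any of egg_cup_mid, straw_cup_mid's own z axis and vertical above 0.35 rad).
It fails at once if the drawer is pulled open (value of joint drawer above 0.03 m).
It fails at once if the catch or the lid is forced: the fingers press on the lunch box with over 80 N in all (both fingers added) (contact force between the fingers and lunch_box above 80 N).
It also fails if it takes over 43 s, if anything falls off the work surface, if the arm or the gripper's body presses on something with over 40 N, if the wrist force passes 120 N, or if a joint passes its speed limit or range.

## Working session

There is one attempt and no reset: what is moved stays moved. The work goes in short steps, Python scripts to look and compute and a tool call to move; the robot and the scene stay as the last step left them, time stands still between calls to the robot, and variables do not carry over. Pictures are saved under pics/ and viewed, at most 10 in all, crops included, and the job is handed in when it is done.

Besides the shell and the picture viewer there is one more tool, called after "Emit:" as name([rows], argument=value, ...), one row to a line, values as JSON. drive_tool: Moves the arm, as the interface text tells. Its arguments: {"type":"object","properties":{"commands":{"type":"array"},"gripper":{"type":"number"}},"required":["commands"]}

```bash
mkdir -p pics; cat > h.py <<'E'
import numpy as np, cv2
from bench import get_obs, snapshot, close_job
def cloud(s):
    z=s["range_z"].astype(float); v,u=np.mgrid[:z.shape[0],:z.shape[1]]
    P=np.stack([(u-s["cx"])/s["fx"]*z,(v-s["cy"])/s["fy"]*z,z],-1)
    R=cv2.Rodrigues(np.array(s["rvec"],float))[0]
    W=(P-np.array(s["tvec"],float).ravel())@R
    W[z<=0]=np.nan
    return W
E
python3 - <<'E'
from h import *
for n in("top","side"):
    s=snapshot(n); cv2.imwrite(f"pics/{n}0.png",s["image"]); np.save(f"{n}0.npy",cloud(s))
    np.save(f"{n}0img.npy",s["image"])
    R=cv2.Rodrigues(np.array(s["rvec"],float))[0]; print(n,-R.T@np.ravel(s["tvec"]),R[2],s["fx"],np.isfinite(np.load(f"{n}0.npy")[...,0]).mean())
o=get_obs();print(o)
E
```

```text
top [ 0.39286393 -0.03659567  0.94051419] [ 0.22191682  0.02153728 -0.97482771] 505.1667997066449 0.996109375
side [ 0.04470353 -0.56374178  0.55745626] [ 0.58365443  0.63574039 -0.5051551 ] 491.6342586935934 0.99605078125
{'time': 0.1, 'joint_positions': array([ 1.11493454e+00,  8.79089259e-02,  1.37209289e+00, -1.24374628e-05,
        1.68359224e+00, -1.03104222e-01]), 'qvel': array([ 0.00047661, -0.00218772, -0.00154521, -0.00071122,  0.0008598 ,
       -0.00128493]), 'joint_torque': array([ 2.78518441e-03, -3.41250765e+01, -3.03302801e+01,  7.19676423e-02,
        3.03796912e-02, -8.49148660e-05]), 'tool_pos': array([0.18981173, 0.51568719, 0.2044112 ]), 'ee_rot': array([-3.13960061e+00, -1.93691238e-04,  2.78883351e+00]), 'wrist_force': array([0.37719308, 1.06436782, 0.49585971]), 'wrist_torque': array([-0.02717061, -0.03022879,  0.05802457]), 'finger_force': 0.0, 'width': 0.09385990970985224}
```

View pics/top0.png

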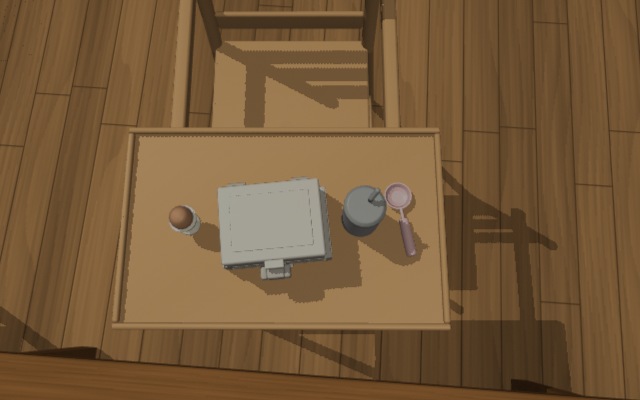

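View pics/side0.png

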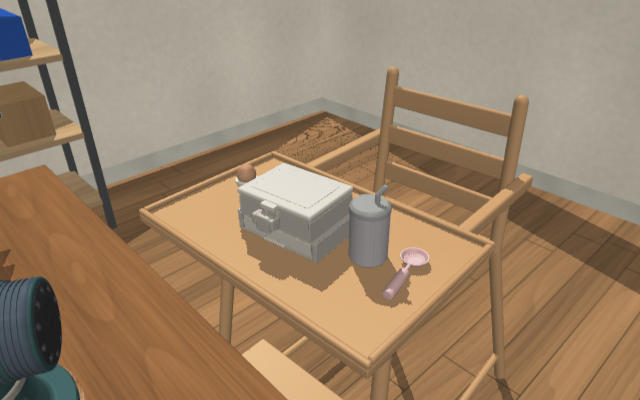

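The top view shows the box lid around (270,222), with its catch at (275,270) facing the robot. The egg cup is at (184,220), the straw cup at (364,208) and the spoon at (402,220). The side view agrees. Next I measure with the depth data.

```bash
cat > m.py <<'E'
from h import *
W=np.load("top0.npy"); img=np.load("top0img.npy")
u,v=np.meshgrid(np.arange(640),np.arange(400))
reg=(u>135)&(u<440)&(v>140)&(v<320)
tz=np.nanmedian(W[...,2][reg]); print("tray z",tz)
h=W[...,2]-tz
lid=((h>.085)&(h<.105)&reg&(u>210)&(u<335)).astype(np.uint8)
c=max(cv2.findContours(lid,cv2.RETR_EXTERNAL,cv2.CHAIN_APPROX_NONE)[0],key=cv2.contourArea)[:,0]
print("lid z",np.nanmedian(h[lid>0]))
P=W[lid>0][:,:2]; r=cv2.minAreaRect((P*1000).astype(np.float32)); print("lid rect mm",r)
print(cv2.boxPoints(r))
# tray-local: side camera cloud
S=np.load("side0.npy"); hs=S[...,2]-tz
a=np.deg2rad(r[2]); 
for n,(m) in dict(egg=(reg&(u<210)&(h>.05)),straw=(reg&(u>338)&(u<386)&(h>.1))).items():
    Q=W[m]; print(n,Q[:,:2].min(0),Q[:,:2].max(0),Q[:,2].max()-tz)
np.save("tz.npy",tz)
E
python3 m.py
```

```text
tray z 0.01672337266280822
lid z 0.09516246547565829
lid rect mm ((550.542724609375, 51.42307662963867), (153.02757263183594, 174.1984100341797), 9.441313743591309)
[[460.77783  124.791336]
 [489.3529   -47.04741 ]
 [640.3076   -21.945183]
 [611.73254  149.89355 ]]
egg [0.53148934 0.18723076] [0.57861136 0.2347966 ] 0.08512503488465956
straw [ 0.55093744 -0.13737567] [ 0.62295081 -0.06874111] 0.14669393152081953
```

```bash
cat >> m.py <<'E'
print('---')
def fit(yaw):
    R=np.array([[np.cos(yaw),np.sin(yaw)],[-np.sin(yaw),np.cos(yaw)]])
    return R
# yaw refine by front edge of lid excluding tongue: use side edges via minAreaRect
yaw=np.deg2rad(r[2]); R=fit(yaw)
L=P@R.T
print("lid y",np.percentile(L[:,1],[.1,99.9]), "x",np.percentile(L[:,0],[0,.1,50,99.9,100]))
ymid=np.percentile(L[:,1],[.1,99.9]).mean()
for dy in range(-80,81,10):
    k=abs(L[:,1]-ymid-dy/1000)<.003; print(dy,(L[k,0].min()*1e3).round(1),(L[k,0].max()*1e3).round(1),end=' | ')
print()
x0=np.median([L[abs(L[:,1]-ymid-d/1000)<.003,0].min() for d in(-70,-60,-50,-40,40,50,60,70)])
for nm,C in(("top",W),("side",S)):
    B=np.concatenate([C[...,:2]@R.T-[x0,ymid],(C[...,2:]-tz)],-1).reshape(-1,3)*1e3
    k=(B[:,0]>-45)&(B[:,0]<-3)&(abs(B[:,1])<45)&(B[:,2]>50)&(B[:,2]<105); Q=B[k]
    for z in range(50,105,5):
        q=Q[(Q[:,2]>=z)&(Q[:,2]<z+5)]
        if len(q): print(nm,z,len(q),"x",q[:,0].min().round(1),q[:,0].max().round(1),"y",q[:,1].min().round(1),q[:,1].max().round(1))
def w(bx,by): return (np.array([x0+bx,ymid+by])@R)
print("front mid world",w(0,0),"catch",w(-.017,0),"yaw",yaw)
E
python3 m.py | sed -n '/---/,$p'; python3 -c "
import cv2;i=cv2.imread('pics/side0.png')[165:265,220:360];cv2.imwrite('pics/c.png',cv2.resize(i,None,fx=5,fy=5,interpolation=2))"
```

```text
---
lid y [-0.12643132  0.04696302] x [0.47500666 0.4754909  0.55166277 0.62679138 0.62803424]
-80 488.5 621.4 | -70 488.6 625.2 | -60 488.6 627.1 | -50 488.4 627.8 | -40 488.9 627.3 | -30 488.4 620.7 | -20 488.6 622.6 | -10 475.3 621.6 | 0 475.4 622.2 | 10 475.5 620.8 | 20 488.3 622.0 | 30 488.8 621.1 | 40 488.3 628.0 | 50 488.2 626.7 | 60 488.2 627.0 | 70 488.3 624.9 | 80 488.6 620.4 | 
top 50 5 x -27.8 -26.2 y -14.4 12.9
top 55 5 x -27.9 -27.5 y -7.8 15.9
top 60 11 x -27.9 -3.8 y -25.8 18.8
top 65 9 x -28.2 -3.9 y -23.8 21.8
top 70 74 x -28.2 -6.7 y -25.3 25.6
top 75 252 x -27.7 -6.6 y -24.6 24.9
top 80 2 x -26.9 -10.8 y 5.5 17.7
top 85 7 x -13.0 -7.8 y -14.3 8.2
top 90 98 x -13.4 -3.1 y -15.5 14.9
top 95 21 x -12.6 -3.5 y -12.4 14.0
side 50 34 x -30.1 -16.7 y -23.0 23.5
side 55 60 x -30.1 -7.5 y -24.8 23.5
side 60 66 x -31.0 -7.2 y -24.8 24.5
side 65 64 x -30.6 -5.4 y -26.4 24.3
side 70 126 x -29.8 -6.1 y -25.4 26.5
side 75 82 x -30.2 -11.8 y -23.7 22.8
side 80 22 x -14.7 -5.1 y -15.1 17.3
side 85 44 x -14.5 -4.8 y -15.5 13.8
side 90 63 x -14.3 -3.1 y -15.7 16.9
front mid world [0.48826809 0.04091425] catch [0.47149837 0.03812562] yaw 0.16478201053946
```

View pics/c.png

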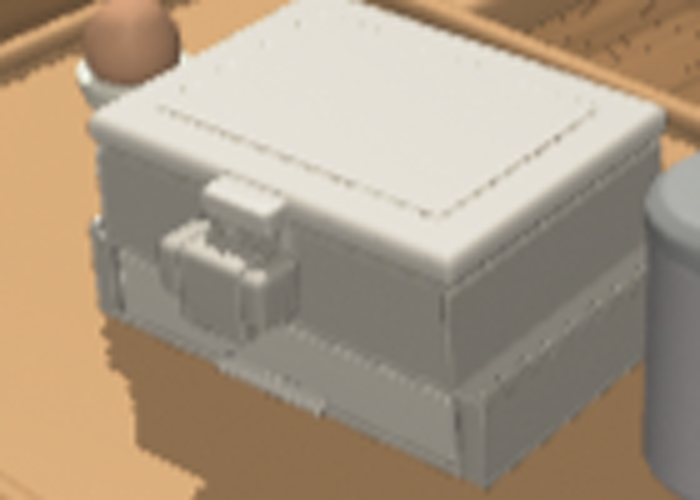

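The measurements hold up: the lid is 174 mm wide with its top 95 mm above the tray, the tongue is 13 mm long, and the buttons' outer faces are at ±25 mm, centred on the lid. First I turn the tool so its axes line up with the box.

Emit:
drive_tool([
  [0,0,0,0,0,-1],
  [0,0,0,0,0,-1],
  [0,0,0,0,0,-1],
  [0,0,0,0,0,-1],
  [0,0,0,0,0,-1],
  [0,0,0,0,0,-0.17],
  [0,0,0,0,0,0],
], gripper=0)

```text
time: 0.98
tool_pos: [0.19, 0.516, 0.2052]
ee_rot: [-3.141, -0.0, -2.979]
wrist_force: [0.6, 0.6, -0.1]
width: 0.0941
finger_force: 0.0
```

```bash
cat > p.py <<'E'
import sys
from h import *
from scipy.spatial.transform import Rotation as Ro
tz=0.0167; yaw=0.1648; F=np.array([0.48827,0.04091])
B=Ro.from_euler('z',yaw)
def st():
    o=get_obs(); T=Ro.from_euler('xyz',o["ee_rot"])
    p=B.inv().apply(np.array(o["tool_pos"])-[*F,tz])*1e3
    return o,T,p
if __name__=="__main__":
    o,T,p=st()
    print("t",o["time"],"tcp in box-front frame mm",p.round(1),"tool axes in box\n",(B.inv()*T).as_matrix().round(3))
    print("F box",B.inv().apply(o["wrist_force"]).round(2),"w",o["width"],"ff",o["finger_force"],"q",o["joint_positions"].round(2))
    if len(sys.argv)>3:
        d=np.array(list(map(float,sys.argv[1:4])))-p
        print("need units in tool axes",((B.inv()*T).inv().apply(d)/40).round(2))
E
python3 p.py -40 0 150
```

```text
t 0.975 tcp in box-front frame mm [-216.3  517.6  188.5] tool axes in box
 [[-1.     0.002 -0.   ]
 [ 0.002  1.    -0.   ]
 [ 0.    -0.    -1.   ]]
F box [ 0.73  0.54 -0.14] w 0.09407706630639785 ff 0.0 q [ 1.11  0.09  1.37 -0.    1.68 -0.62]
need units in tool axes [ -4.43 -12.93   0.97]
```

Emit:
drive_tool([
  [-0.32,-0.92,0.07,0,0,0],
  [-0.32,-0.92,0.07,0,0,0],
  [-0.32,-0.92,0.07,0,0,0],
  [-0.32,-0.92,0.07,0,0,0],
  [-0.32,-0.92,0.07,0,0,0],
  [-0.32,-0.92,0.07,0,0,0],
  [-0.32,-0.92,0.07,0,0,0],
  [-0.32,-0.92,0.07,0,0,0],
  [-0.32,-0.92,0.07,0,0,0],
  [-0.32,-0.92,0.07,0,0,0],
  [-0.32,-0.92,0.07,0,0,0],
  [-0.32,-0.92,0.07,0,0,0],
  [-0.32,-0.92,0.07,0,0,0],
  [-0.32,-0.92,0.07,0,0,0],
  [0,0,0,0,-1,0],
  [0,0,0,0,-1,0],
  [0,0,0,0,-1,0],
  [0,0,0,0,0,0],
])

```text
time: 3.22
tool_pos: [0.4496, 0.037, 0.1658]
ee_rot: [3.141, 0.299, -2.979]
wrist_force: [-1.2, -0.6, 0.1]
width: 0.094
finger_force: 0.0
```

```bash
python3 p.py -14 0 48; python3 - <<'E'
from h import *
s=snapshot("wrist"); cv2.imwrite("pics/w1.png",s["image"]); W=cloud(s); np.save("w1.npy",W)
from p import *
b=B.inv().apply((W.reshape(-1,3)-[*F,tz]))*1e3
k=(b[:,0]>-32)&(b[:,0]<-15)&(abs(b[:,1])<40)&(b[:,2]>60)&(b[:,2]<82)
q=b[k]; print(len(q),q[:,1].min(),q[:,1].max(),np.percentile(q[:,1],[1,99]),q[:,0].min(), np.percentile(q[:,2],95))
k=(b[:,0]>-12)&(b[:,0]<-4)&(abs(b[:,1])<40)&(b[:,2]>88)&(b[:,2]<100); q=b[k]; print("tongue",len(q),np.percentile(q[:,1],[1,99]) if len(q) else 0)
E
```

```text
t 3.225 tcp in box-front frame mm [-38.8   2.5 149.1] tool axes in box
 [[-0.956  0.002  0.295]
 [ 0.002  1.    -0.   ]
 [-0.295  0.    -0.956]]
F box [-1.27 -0.36  0.06] w 0.09401657331228698 ff 0.0 q [-0.11 -0.37  1.88  0.08  1.34 -1.85]
need units in tool axes [ 0.15 -0.06  2.6 ]
1097 -27.384979030359673 23.8202801193243 [-26.2809915   22.79404719] -29.38187298199207 76.3095789486505
tongue 256 [-17.49196003  13.8882287 ]
```

View pics/w1.png

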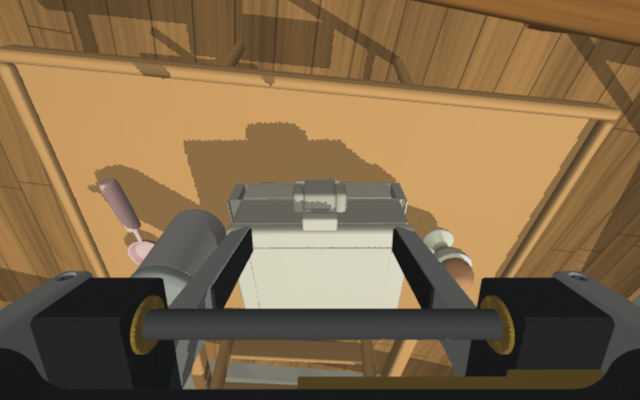

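The wrist view shows the catch at (320,197), between fingertips at about (252,232) and (393,232), so it is well centred. I descend and close until just clear of the buttons.

Emit:
drive_tool([
  [0.15,-0.09,0.4,0,0,0],
  [0,0,0.5,0,0,0],
  [0,0,0.5,0,0,0],
  [0,0,0.5,0,0,0],
  [0,0,0.4,0,0,0],
  [0,0,0.3,0,0,0],
  [0,0,0,0,0,0],
  [0,0,0,0,0,0],
])

```text
time: 4.28
tool_pos: [0.4767, 0.0377, 0.0655]
ee_rot: [-3.142, 0.3, -2.977]
wrist_force: [-1.1, 0.2, -0.5]
width: 0.0942
finger_force: 0.0
```

Emit:
drive_tool([
  [0,0,0,0,0,0],
  [0,0,0,0,0,0],
  [0,0,0,0,0,0],
  [0,0,0,0,0,0],
], gripper=0.42)

```text
time: 4.78
tool_pos: [0.4764, 0.0377, 0.0653]
ee_rot: [-3.142, 0.3, -2.977]
wrist_force: [-0.0, -0.3, -0.8]
width: 0.0576
finger_force: 0.0
```

```bash
python3 p.py -14 -1 48; python3 - <<'E'
from h import *
s=snapshot("wrist"); cv2.imwrite("pics/w2.png",cv2.resize(s["image"][120:300,220:420],None,fx=3,fy=3))
E
```

```text
t 4.775 tcp in box-front frame mm [-12.3  -1.2  48.6] tool axes in box
 [[-0.955  0.001  0.296]
 [ 0.001  1.    -0.   ]
 [-0.296 -0.    -0.955]]
F box [-0.09 -0.33 -0.76] w 0.057598524658391485 ff 0.0 q [-0.1  -0.23  1.98  0.09  1.1  -1.86]
need units in tool axes [0.05 0.01 0.  ]
```

View pics/w2.png

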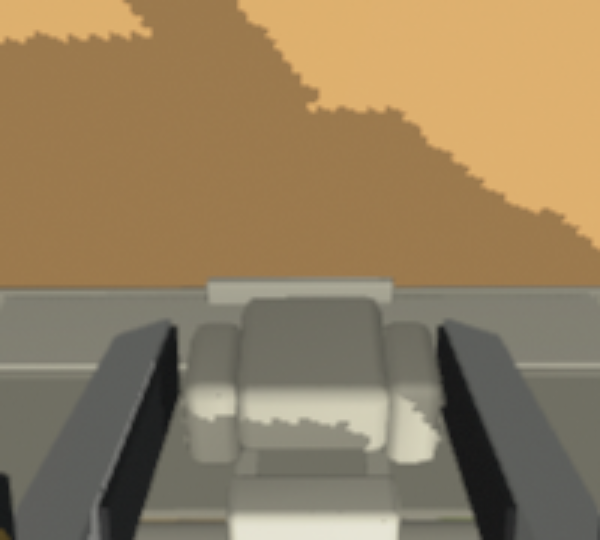

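The fingers straddle the catch. The left gap is about 11 px (2 mm) and the right about 0, so the catch sits roughly 1 mm towards the tool's +y. I close a little further and use the forces to centre.

Emit:
drive_tool([
  [0.05,0.02,0,0,0,0],
  [0,0,0,0,0,0],
  [0,0,0,0,0,0],
], gripper=0.46)

```text
time: 5.2
tool_pos: [0.4743, 0.0382, 0.0645]
ee_rot: [3.142, 0.3, -2.977]
wrist_force: [-0.2, -0.0, 0.5]
width: 0.0507
finger_force: 0.0
```

```bash
python3 p.py
```

```text
t 5.2 tcp in box-front frame mm [-14.3  -0.4  47.8] tool axes in box
 [[-0.955  0.001  0.296]
 [ 0.001  1.    -0.   ]
 [-0.296  0.    -0.955]]
F box [-0.23  0.04  0.55] w 0.05065313701657624 ff 0.0 q [-0.1  -0.24  1.99  0.09  1.1  -1.86]
```

Emit:
drive_tool([
  [0,0,0,0,0,0],
  [0,0,0,0,0,0],
  [0,0,0,0,0,0],
], gripper=0.5)

```text
time: 5.58
tool_pos: [0.4743, 0.0383, 0.0645]
ee_rot: [3.141, 0.3, -2.977]
wrist_force: [-0.1, 0.9, -0.1]
width: 0.0474
finger_force: 14.2
```

```bash
python3 p.py
```

```text
t 5.575 tcp in box-front frame mm [-14.2  -0.3  47.8] tool axes in box
 [[-0.955  0.     0.295]
 [ 0.001  1.     0.   ]
 [-0.295  0.    -0.955]]
F box [ 0.01  0.86 -0.08] w 0.04737159147064591 ff 14.1830313205719 q [-0.1  -0.24  1.99  0.09  1.1  -1.86]
```

The squeeze is balanced: about 14 N on the pad and only 0.9 N net sideways. Now I press through.

Emit:
drive_tool([
  [0,0,0,0,0,0],
  [0,0,0,0,0,0],
  [0,0,0,0,0,0],
], gripper=0.6)

```text
time: 5.95
tool_pos: [0.4743, 0.0381, 0.0645]
ee_rot: [3.142, 0.3, -2.977]
wrist_force: [-0.1, 1.2, -0.2]
width: 0.0382
finger_force: 21.1
```

Emit:
drive_tool([
  [0,0,0,0,0,0],
  [0,0,0,0,0,0],
  [0,0,0,0,0,0],
], gripper=0.625)

```text
time: 6.32
tool_pos: [0.4743, 0.0382, 0.0646]
ee_rot: [3.141, 0.3, -2.977]
wrist_force: [0.2, 0.5, -0.7]
width: 0.0354
finger_force: 22.6
```

```bash
cat > lid.py <<'E'
from p import *
def lid():
    for n in("top","side"):
        W=cloud(snapshot(n)); b=B.inv().apply(W.reshape(-1,3)-[*F,tz])*1e3
        q=b[(abs(b[:,1])>24)&(abs(b[:,1])<80)&(b[:,0]>20)&(b[:,0]<118)&(b[:,2]>88)&(b[:,2]<250)]
        if len(q)>50:
            # top surface slope
            s=np.polyfit(q[:,0],q[:,2],1)[0]; print(n,len(q),"lid angle~",np.arctan(-s).round(3), "z",np.percentile(q[:,2],[5,95]).round(0))
if __name__=="__main__": lid()
E
python3 p.py; python3 lid.py
```

```text
t 6.325 tcp in box-front frame mm [-14.2  -0.4  47.9] tool axes in box
 [[-0.955  0.001  0.296]
 [ 0.001  1.    -0.   ]
 [-0.296  0.    -0.955]]
F box [ 0.32  0.48 -0.7 ] w 0.035381935247872864 ff 22.561084628105164 q [-0.1  -0.24  1.99  0.09  1.1  -1.86]
top 3762 lid angle~ 0.239 z [101. 122.]
side 612 lid angle~ 0.239 z [ 99. 120.]
```

The lid is ajar (about 0.24 rad) and the pad force was 22.6 N. I release, back away, then tilt and shut the fingers.

Emit:
drive_tool([
  [0,0,0,0,0,0],
  [0,0,0,0,0,0],
  [0,0,0,0,0,0],
  [0,0,0,0,0,0],
  [0.5,0,0,0,0,0],
  [0.5,0,-0.5,0,0,0],
  [0.5,0,-0.7,0,0,0],
  [0,0.2,-0.7,0,0,0],
  [0,0.4,-0.7,0,0,0],
  [0,0.4,-0.4,0,0,0],
  [0,0.2,0,0,0,0],
], gripper=0)

```text
time: 7.8
tool_pos: [0.3757, 0.0708, 0.1633]
ee_rot: [-3.141, 0.304, -2.977]
wrist_force: [0.1, -0.4, -0.1]
width: 0.0937
finger_force: 0.0
```

Emit:
drive_tool([
  [0,0,0,0,-1,0],
  [0,0,0,0,-1,0],
  [0,0,0,0,-1,0],
  [0,0,0,0,-1,0],
  [0,0,0,0,-1,0],
  [0,0,0,0,-1,0],
  [0,0,0,0,-1,0],
  [0,0,0,0,0,0],
  [0,0,0,0,0,0],
], gripper=1)

```text
time: 8.93
tool_pos: [0.4691, 0.0917, 0.1483]
ee_rot: [-3.135, 0.942, -2.976]
wrist_force: [0.3, -0.2, 0.1]
width: 0.0076
finger_force: 0.0
```

```bash
python3 p.py -20 47 120; python3 p.py 22 47 95|tail -1; python3 lid.py
```

```text
t 8.925 tcp in box-front frame mm [-10.6  53.2 131.6] tool axes in box
 [[-0.588  0.005  0.809]
 [-0.001  1.    -0.006]
 [-0.809 -0.004 -0.588]]
F box [ 0.3  -0.23  0.12] w 0.007564667772893868 ff 0.0 q [-0.05 -0.76  2.37  0.29  0.61 -1.94]
need units in tool axes [ 0.37 -0.16 -0.02]
need units in tool axes [ 0.26 -0.15  1.2 ]
top 3751 lid angle~ 0.239 z [101. 122.]
side 1030 lid angle~ 0.237 z [100. 120.]
```

Joint 2 reached its limit while tilting and the tip drifted forward, but nothing was touched. I lower the tip a little and check how it responds.

Emit:
drive_tool([
  [0.3,-0.15,0,0,0,0],
  [0,0,0,0,0,0],
])

```text
time: 9.28
tool_pos: [0.4675, 0.0853, 0.1373]
ee_rot: [-3.135, 0.941, -2.977]
wrist_force: [0.7, -0.2, 0.9]
width: 0.0006
finger_force: 0.0
```

```bash
python3 p.py -5 47 105; python3 p.py 22 47 95|tail -1
```

```text
t 9.275 tcp in box-front frame mm [-13.2  47.2 120.6] tool axes in box
 [[-0.589  0.006  0.808]
 [ 0.     1.    -0.007]
 [-0.808 -0.004 -0.589]]
F box [ 0.67 -0.35  0.89] w 0.0005762720689759797 ff 0.0 q [-0.08 -0.76  2.4   0.34  0.6  -2.01]
need units in tool axes [ 0.19 -0.    0.4 ]
need units in tool axes [-0.    0.    1.09]
```

Emit:
drive_tool([
  [0.2,0,0,0,0,0],
  [0,0,0.3,0,0,0],
  [0,0,0.3,0,0,0],
  [0,0,0.3,0,0,0],
  [0,0,0.27,0,0,0],
  [0,0,0,0,0,0],
])

```text
time: 10.02
tool_pos: [0.5026, 0.0918, 0.1017]
ee_rot: [-3.135, 0.939, -2.976]
wrist_force: [0.1, 0.3, 0.4]
width: 0.0001
finger_force: 0.0
```

```bash
python3 p.py 20 47 86; python3 lid.py
```

```text
t 10.025 tcp in box-front frame mm [22.5 47.8 85. ] tool axes in box
 [[-0.591  0.004  0.807]
 [-0.001  1.    -0.006]
 [-0.807 -0.004 -0.591]]
F box [0.15 0.33 0.36] w 0.0001313475567859846 ff 0.0 q [-0.04 -0.55  2.38  0.41  0.41 -2.07]
need units in tool axes [ 0.02 -0.02 -0.06]
top 3757 lid angle~ 0.239 z [101. 122.]
side 961 lid angle~ 0.24 z [ 99. 120.]
```

The fingertips are under the lid edge without contact. Now I lift along the hinge arc.

Emit:
drive_tool([
  [-0.25,0,-0.02,0,0,0],
  [-0.25,0,-0.02,0,0,0],
  [-0.26,0,-0.02,0,0,0],
  [-0.24,0,-0.03,0,0,0],
  [-0.24,0,-0.03,0,0,0],
  [-0.25,0,-0.04,0,0,0],
  [-0.25,0,0.03,0,0,0],
  [-0.25,0,0.03,0,0,0],
  [-0.24,0,0.02,0,0,0],
  [0,0,0,0,0,0],
])

```text
time: 11.38
tool_pos: [0.553, 0.0997, 0.1779]
ee_rot: [-3.134, 0.943, -2.975]
wrist_force: [0.1, 0.1, 0.3]
width: 0.0004
finger_force: 0.1
```

```bash
python3 p.py 96 47 175; python3 p.py 125 47 182|tail -1; python3 p.py 150 47 181|tail -1; python3 lid.py; python3 -c "
from h import *
cv2.imwrite('pics/s3.png',snapshot('side')['image'])"
```

```text
t 11.375 tcp in box-front frame mm [ 73.5  47.4 161.2] tool axes in box
 [[-0.588  0.005  0.809]
 [-0.001  1.    -0.007]
 [-0.809 -0.004 -0.588]]
F box [0.1  0.09 0.32] w 0.00040752041687673233 ff 0.10108739970746683 q [-0.   -0.49  2.19  0.27  0.52 -1.9 ]
need units in tool axes [-0.61 -0.01  0.25]
need units in tool axes [-1.18 -0.01  0.74]
need units in tool axes [-1.52 -0.    1.26]
top 2264 lid angle~ 0.598 z [141. 205.]
side 1355 lid angle~ 1.059 z [102. 196.]
```

View pics/s3.png

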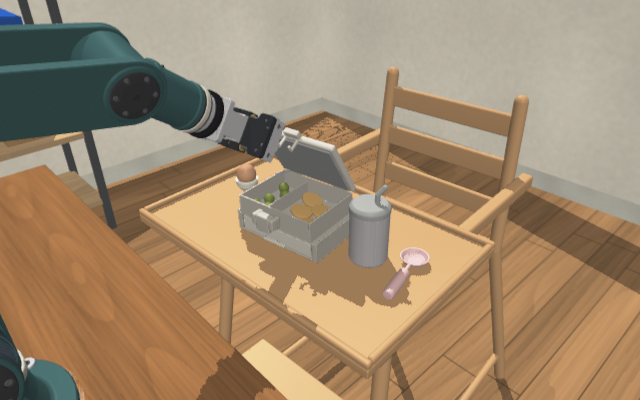

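The lid is raised to about 1.0 rad on the fingers (hand at about (260,135)), and the cups and spoon have not moved. I continue over the top.

Emit:
drive_tool([
  [-0.2,0,0.08,0,0,0],
  [-0.2,0,0.08,0,0,0],
  [-0.21,0,0.09,0,0,0],
  [-0.19,0,0.16,0,0,0],
  [-0.19,0,0.16,0,0,0],
  [-0.19,0,0.17,0,0,0],
  [-0.12,0,0.17,0,0,0],
  [-0.11,0,0.17,0,0,0],
  [-0.11,0,0.18,0,0,0],
  [-0.05,0,0.1,0,0,0],
  [0,0,0,0,0,0],
])

```text
time: 12.9
tool_pos: [0.6321, 0.1127, 0.1947]
ee_rot: [-3.135, 0.94, -2.976]
wrist_force: [0.0, -0.3, 0.4]
width: 0.0007
finger_force: 0.0
```

```bash
python3 p.py 150 47 181; python3 -c "
from h import *
cv2.imwrite('pics/s4.png',snapshot('side')['image'])"
```

```text
t 12.9 tcp in box-front frame mm [153.6  47.2 178. ] tool axes in box
 [[-0.59   0.005  0.808]
 [-0.     1.    -0.006]
 [-0.808 -0.004 -0.59 ]]
F box [-0.04 -0.33  0.35] w 0.000683620368779789 ff 0.0 q [ 0.03 -0.27  2.01  0.22  0.48 -1.84]
need units in tool axes [-0.01 -0.01 -0.12]
```

View pics/s4.png

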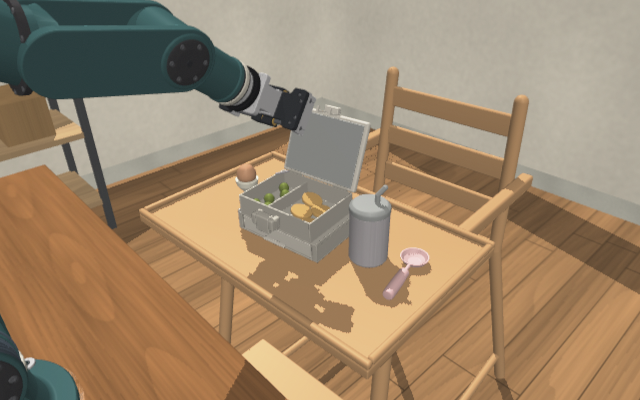

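The lid is past upright, with its inner face now at (325,150). I back the fingers straight out along the tool axis and wait for it to settle.

Emit:
drive_tool([
  [0,0,-0.3,0,0,0],
  [0,0,-0.6,0,0,0],
  [-0.3,0,-0.6,0,0,0],
  [-0.3,0,-0.6,0,0,0],
  [0,0,-0.5,0,0,0],
  [0,0,0,0,0,0],
  [0,0,0,0,0,0],
  [0,0,0,0,0,0],
  [0,0,0,0,0,0],
  [0,0,0,0,0,0],
  [0,0,0,0,0,0],
  [0,0,0,0,0,0],
  [0,0,0,0,0,0],
  [0,0,0,0,0,0],
  [0,0,0,0,0,0],
  [0,0,0,0,0,0],
  [0,0,0,0,0,0],
  [0,0,0,0,0,0],
])

```text
time: 15.2
tool_pos: [0.5629, 0.1019, 0.2757]
ee_rot: [-3.135, 0.94, -2.976]
wrist_force: [0.6, 1.3, 0.4]
width: 0.0008
finger_force: 0.0
```

Emit:
drive_tool([
  [0,0,0,0,0,0],
  [0,0,0,0,0,0],
  [0,0,0,0,0,0],
  [0,0,0,0,0,0],
  [0,0,0,0,0,0],
  [0,0,0,0,0,0],
  [0,0,0,0,0,0],
  [0,0,0,0,0,0],
  [0,0,0,0,0,0],
  [0,0,0,0,0,0],
  [0,0,0,0,0,0],
  [0,0,0,0,0,0],
])

```text
time: 16.7
tool_pos: [0.5629, 0.1019, 0.2757]
ee_rot: [-3.135, 0.94, -2.976]
wrist_force: [-0.0, -0.2, -0.1]
width: 0.0006
finger_force: 0.0
```

```bash
python3 p.py; python3 - <<'E'
from p import *
import time
s=snapshot("side"); cv2.imwrite("pics/s5.png",s["image"])
for n in("side","side"):
    W=cloud(snapshot(n)); b=B.inv().apply(W.reshape(-1,3)-[*F,tz])*1e3
    q=b[(b[:,1]<20)&(b[:,1]>-75)&(b[:,0]>100)&(b[:,0]<230)&(b[:,2]>110)&(b[:,2]<195)]
    print(len(q),"lid angle",np.pi/2+np.arctan(np.polyfit(q[:,2],q[:,0],1)[0]))
E
```

```text
t 16.7 tcp in box-front frame mm [ 83.6  47.9 259. ] tool axes in box
 [[-0.589  0.005  0.808]
 [-0.001  1.    -0.006]
 [-0.808 -0.004 -0.589]]
F box [-0.06 -0.16 -0.1 ] w 0.0005771745048092643 ff 0.0 q [ 0.   -0.52  2.01  0.19  0.73 -1.81]
2030 lid angle 1.9222252360291634
2019 lid angle 1.920330262848645
```

View pics/s5.png

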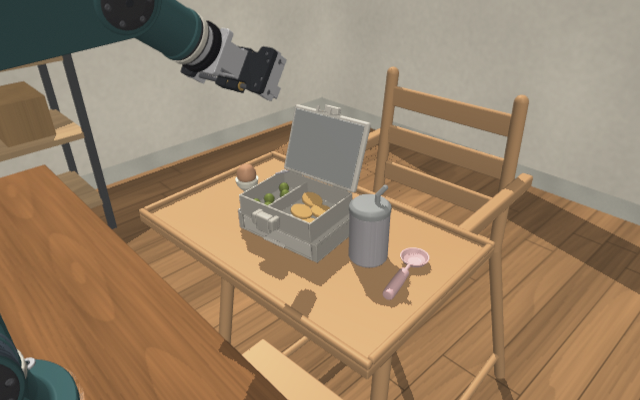

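The lid rests at 1.92 rad, fully open, with the hand clear at (265,75). The cups, spoon and drawer are where they started.

```bash
python3 -c "
from h import *
print(close_job())"
```

```text
the job is handed in; nothing more can be done
None
```

The job is handed in: the catch was pinched evenly (22.6 N at the last reading) and released, and the lid rests fully open at about 1.92 rad. In the last picture the drawer is shut, the cups and spoon are where they started, and the hand is clear; no verdict came back.

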